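# Load a nest plate into the slotted rack with the tilting tray

## Task

Swing the loading tray fully up with its side lever so that the metal nest plate lying on it stands on edge, and slide the standing plate along the tray into the empty slot of the rack until it is fully home against the end stop. Then swing the lever back so that the tray lies fully flat again. Leave the two plates already in the rack and the other things around where they are.

Things in the scene. Friction and masses are not known exactly. Their poses are not given: they have to be found in the camera images.
- loader: Fixed plate loader: dark blue base 260 (x) x 420 (y) x 12 mm with a tilting tray (y -165 to +25 mm) and, beside it, a white 3-slot rack (y +30 to +185). Origin on the table straight below the tray's hinge line, which runs along y at 45 mm height; z up. A grey bar at x = -98, 44.5 mm high, props the flat plate's overhang.
- tray (a joint): Tray hinge, rad: 0 = flat (free edge to loader -x), 1.396 = fully up, leaning 10 degrees back to -x. Aluminium, reaches 75 mm from the hinge, 190 mm along y. Along the hinge is an 18 mm lip (4 mm end ridge) on which the plate stands when raised, showing 35 mm above the tray. Stiff hinge: the tray stays up until pushed back down.
- plate: Aluminium nest plate to load, 110 (x) x 150 (y) x 10 (z) mm, 0.45 kg, flat on the tray at the start; origin: centre of its underside, z through its thickness. It slides onto the lip as the tray rises. Home in the slot, its leading end is on the stop and its origin at loader x -11, y +110 mm, 98 mm above the table.
- slot_mouth (a point): Middle of the entrance of the empty middle slot, in a standing plate's mid-plane at half its height (99 mm above the table), loader y = +30 mm. Slots run along loader y, lean 10 degrees like the raised tray and lie 38 mm apart; 14 mm wide, flared mouth, walls 60 mm high. The middle one is in line with the raised tray.
- slot_stop (a point): On the face of the rack's end stop (loader y = +185 mm, stop about 85 mm high), same height and plane as slot_mouth.
- stored_front: Like plate, already standing in the slot on the loader's -x side; origin at the centre of its underside (largest face towards -x).
- stored_back: Like plate, already standing in the slot on the loader's +x side.
- horn: Steel stepped welding horn, standing on the loader's base behind the tray (+x side), 48 mm across, 95 mm high; origin under its centre.
- driver: Screwdriver 130 mm long lying on the loader's base in front of the rack (-x side).
- bottle: White bottle, 60 mm across, 150 mm high, on the table.
- blank_bin: Clear open bin 160 x 120 x 60 mm on the table.
- blanks: Stack of white blanks 120 x 80 x 36 mm on the table.
- cup: Steel cup 72 mm across, 80 mm high, on the table.
- wrench: Wrench 160 mm long on the table.
- lever_grip (a point): Centre of the black grip of the tray's lever: a freely turning sleeve 26 mm across, 44 mm long along loader y, at the end of a 12 mm rod 100 mm from the hinge line. The lever turns with the tray, in the plane loader y = -200 mm (end away from the rack). It leans 45 degrees from vertical to loader -x when the tray is flat, 35 degrees to +x when it is up.
There are look-alikes about, which are no part of the job. What is shaped like the plate but blue is not meant.

How it is judged:
By the outcome, as a careful person would: the job done as asked, in the order asked, and still so for the second after the job is handed in, with the robot touching nothing.
It also fails if it takes over 58 s, if anything falls off the work surface, if the arm or the gripper's body presses on something with over 40 N, if the wrist force passes 120 N, or if a joint passes its speed limit or range.

## Robot

A 6-joint arm with a two-finger parallel gripper is mounted at the origin on the work surface. World frame = base frame: x ahead of the robot, y to its left, z up, the work surface at z = 0. Lengths are in m, angles in rad, forces in N, time in s.
With the tool pointing down it reaches from about 0.375 to 0.975 m from the base axis. Payload 3.8 kg.
Tool frame: the origin (TCP) lies midway between the tips of the shut fingers; the grasp point (between the pads) lies r.pinch_z behind it (r.pinch_z is the distance from the TCP to the grasp point, in m); z points along the fingers, y is the line along which they close (so a half turn about z gives the same grasp; the last joint's range is limited). The gripper opens to 88 mm and grips with 3 to 60 N. Pads are 18 mm wide; open, the fingers measure 123 mm over their backs; the gripper's body (75 mm by 187 mm) begins 45 mm behind the grasp point.
Start: joints at [1.16, 0.264, 1.604, -0, 1.274, -0.037], TCP at [0.246, 0.628, 0.239] pointing down, gripper open.
Joint ranges: [-2.63, 2.63], [-0.94, 2.18], [0.31, 2.57], [-1.31, 4.45], [0, 2.66], [-2.55, 2.55]. Speed limits (rad/s): [2.57, 2.57, 3.14, 3.14, 3.14, 3.14].

## Interface

Orientations are given as a rotation vector (axis times angle).
In Python, from cell import r, gripper_to, solver, status, cams, workorder gives the robot as it stands. Calls block until the motion is done:
- r.move_ptp(position, orientation): joint-space move of the TCP to a pose.
- r.line_to(position, ori=None, feed=0.15, max_force=None): straight line of the TCP; ori=None keeps the orientation; feed is the mean speed in m/s. With max_force (N) it stops when the force on the tool has changed by that much, and returns True; else False.
- r.goto_joints(angles): joint-space move.
- gripper_to(opening): finger opening in m; the grip force is fixed at half the most; returns when the fingers have stopped.
- r.wait(seconds).
- solver.ik(position, orientation): joint angles nearest the present ones, or None.
- status.get_obs(): the state.
- cams.read_camera(name): name is "scene" or "side" or "wrist"; returns the picture (384x512x3 uint8, blue, green, red); there is no depth.
- cams.calibration(name): a dict with "fov_y" (degrees; the focal length in pixels is half the picture's height over the tangent of half this angle, whatever the lens; pixels are square), "cx", "cy" (the principal point, pixels), "k1" (the pictures are not rectified: a ray, as slopes to the right and down, at radius r is drawn at 1 + k1 r^2 times it, then the intrinsics apply), "extrinsics" (4x4, takes a point from camera to world coordinates). Camera axes: x right, y up, looking along -z (the intrinsics and any distortion apply to the point x, -y, -z); pixel columns grow to the right and rows downward; lengths in m; the calibration is good to about 2 mm. A picture is of the moment at which its call begins: read the wrist's pose just before it. calibration takes no time and is no camera call; for the wrist camera it gives the pose at the moment of the call.
A pose or a line that the arm cannot do raises r.PlanningError and nothing moves.
- workorder.job_done(): hands the job in; it is judged then, once.
The state is a dict: "time": time; "qpos": joint angles; "qd": joint speeds; "effort": joint torques, N m; "tcp_pos": TCP position; "orientation": TCP orientation; "wrist_force": force on the tool from outside, world axes, zero at the start; "torque": the same for the moment, N m; "opening": finger opening in m; "grip_force": force on a finger pad.
Only numpy, scipy, OpenCV 4.12 (cv2) and the standard library are available. Lean on these libraries where they do the work, as an engineer would, in place of code of your own. Each camera call takes 0.05 s, during which the arm holds its last target. There are 200 camera calls.

## Working session

There is one attempt and no reset: what is moved stays moved. The work goes in short steps, each a Python script; the robot and the scene stay as the last script left them, time stands still between calls to the robot, and variables do not carry over. Pictures are saved under pics/ and viewed, at most 10 in all, crops included, and the job is handed in when it is done.

```bash
mkdir -p pics; ls; python3 - <<'E'
from cell import r, cams, status
import cv2
for n in ("scene","side"):
    im=cams.read_camera(n); cv2.imwrite(f"pics/{n}0.png",im); cv2.imwrite(f"pics/{n}0b.png",cv2.resize(im,(800,600),interpolation=cv2.INTER_CUBIC))
    print(n,cams.calibration(n))
print(r.pinch_z,status.get_obs())
E
```

```text
pics
scene {'fov_y': 57.44879907858454, 'cx': 259.2178046421394, 'cy': 196.9501135852576, 'k1': 0.007498266147856304, 'extrinsics': array([[ 0.76581672, -0.39785069,  0.50521241,  0.99390108],
       [ 0.64297588,  0.46111369, -0.61151957, -0.61755937],
       [ 0.01033312,  0.7931513 ,  0.60893697,  0.73871975],
       [ 0.        ,  0.        ,  0.        ,  1.        ]])}
side {'fov_y': 53.42370971590369, 'cx': 252.01548674914906, 'cy': 198.75386561797674, 'k1': 0.032575839625090926, 'extrinsics': array([[ 0.85938592,  0.2649904 , -0.4373053 ,  0.00776729],
       [-0.51103964,  0.41642291, -0.75195109, -0.77663427],
       [-0.01715587,  0.86969653,  0.49328858,  0.58971155],
       [ 0.        ,  0.        ,  0.        ,  1.        ]])}
0.0187 {'time': 0.1, 'qpos': array([ 1.16008294e+00,  2.64692524e-01,  1.60522141e+00, -5.71682195e-06,
        1.27375621e+00, -3.68902423e-02]), 'qd': array([-2.69177001e-05, -1.41773697e-03, -2.21892080e-03,  9.00104212e-04,
        1.13166744e-03,  5.10285551e-04]), 'effort': array([ 1.17433487e-03, -5.03617215e+01, -3.58070827e+01,  7.30007607e-02,
        2.34220410e-02, -4.57100657e-05]), 'tcp_pos': array([0.2462302 , 0.62778319, 0.23751129]), 'orientation': array([-0.58369935, -3.08642609,  0.00318337]), 'wrist_force': array([ 0.63523283,  0.93523898, -0.60179697]), 'torque': array([-0.01487722, -0.03229023,  0.03016573]), 'grip_force': 0.0, 'opening': 0.08825245538917872}
```

View pics/scene0b.png

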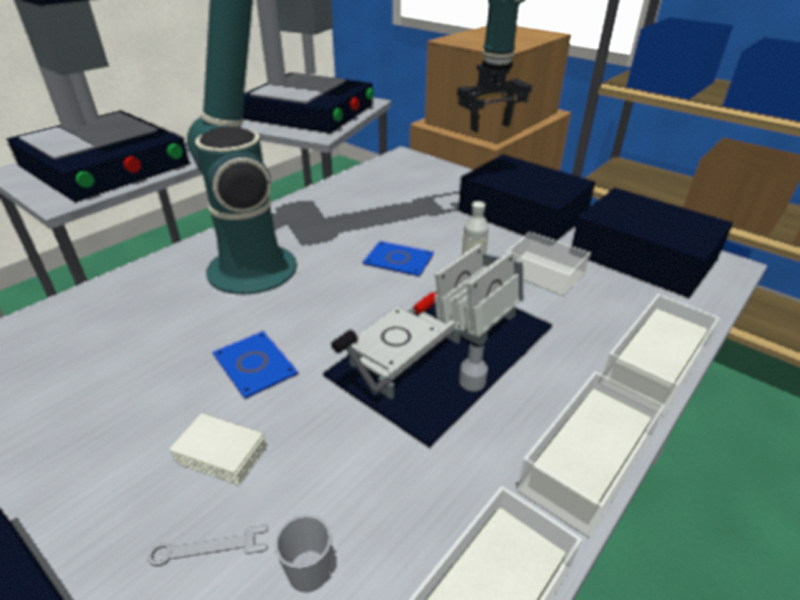

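View pics/side0b.png

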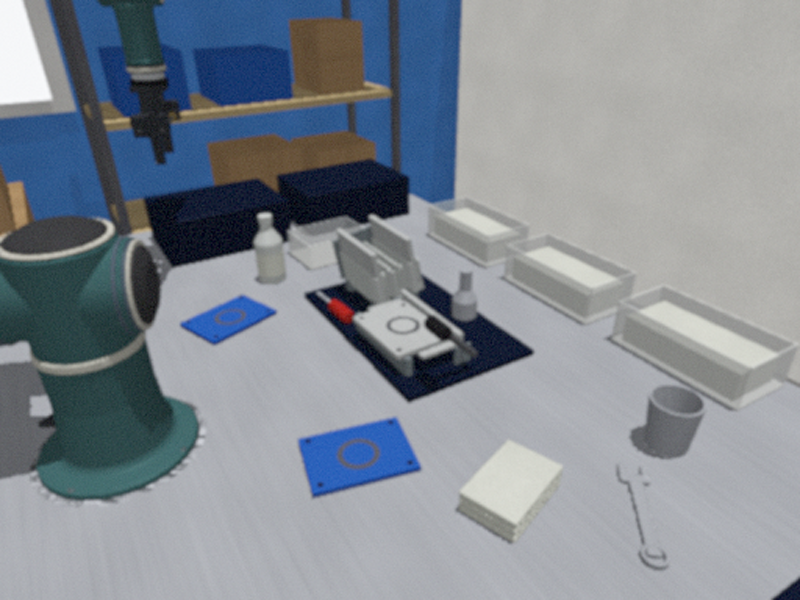

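The candidates for the plate are the metal one on the tray at scene (395,335) and the blue look-alikes at (398,258) and (255,362). The white blanks at (218,447) aren't it, so I choose the metal one on the loader. The black lever grip is at scene (344,341) and side (438,328). Next I'll enlarge the loader in both views.

```bash
python3 - <<'E'
import cv2,numpy as np
a=cv2.imread("pics/scene0.png")[145:290,195:365]; b=cv2.imread("pics/side0.png")[130:260,185:350]
cv2.imwrite("pics/c1.png",cv2.resize(a,None,fx=4,fy=4,interpolation=cv2.INTER_CUBIC))
cv2.imwrite("pics/c2.png",cv2.resize(b,None,fx=4,fy=4,interpolation=cv2.INTER_CUBIC))
E
```

```text
(no output)
```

View pics/c1.png

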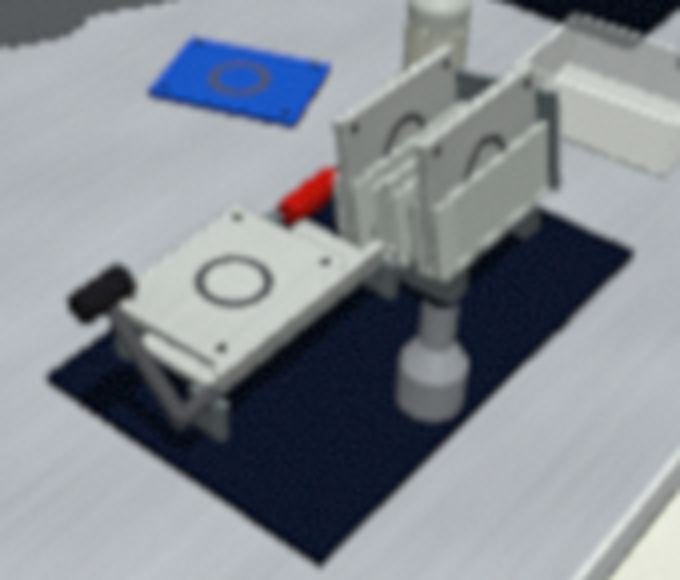

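View pics/c2.png

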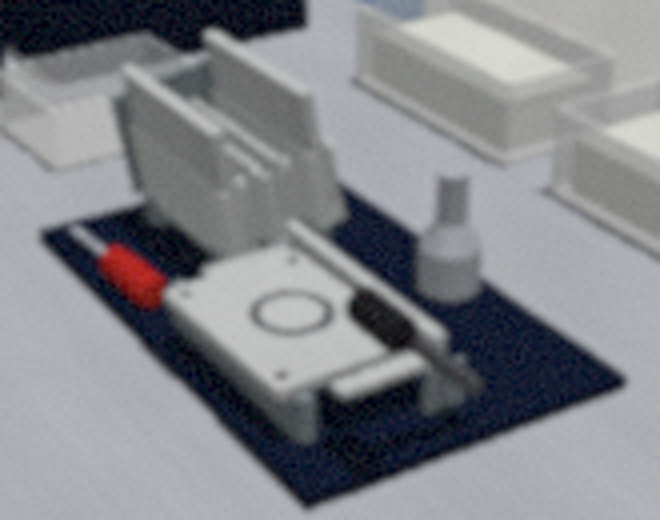

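The scene crop shows base corners at (50,377), (320,566) and (633,252), the grip at (101,293) and the ring at (234,281). The side crop shows base corners at (42,236), (308,506) and (624,380), the grip at (383,319) and the ring at (292,312). The stored plates' top corners are visible in both. I'll fit the loader pose to all of these.

```bash
cat > h.py <<'E'
import numpy as np, cv2
from cell import r, gripper_to, solver, status, cams, workorder
from scipy.spatial.transform import Rotation as R
def project(P,c):
    E=np.linalg.inv(c["extrinsics"]); p=np.atleast_2d(P)@E[:3,:3].T+E[:3,3]
    s=np.c_[p[:,0],-p[:,1]]/-p[:,2:]; f=192/np.tan(np.radians(c["fov_y"])/2)
    return s*(1+c["k1"]*(s**2).sum(1,keepdims=True))*f+[c["cx"],c["cy"]]
E
cat > fit.py <<'E'
from h import *
from scipy.optimize import least_squares
S=lambda u,v:(u/4+195,v/4+145); D=lambda u,v:(u/4+185,v/4+130)
cs,cd=cams.calibration("scene"),cams.calibration("side")
g=(-.0707,-.2,.1157); s,c=np.sin(np.radians(10)),np.cos(np.radians(10))
top=lambda x0,y,t:(x0-.055*s+t*c,y,.098+.055*c+t*s)
def pts(p):
    bx,by,rx,ry=p[3:]; b=lambda i,j:(bx+i*.13,by+j*.21,.012); ring=(rx,ry,.055)
    return [b(-1,-1),b(1,-1),b(1,1),g,ring,top(-.049,.035,0),top(-.049,.185,.01),top(.027,.035,0),top(.027,.185,.01)],\
           [b(-1,1),b(-1,-1),b(1,-1),g,ring,top(-.049,.035,0),top(.027,.035,0)]
ms=np.array([S(50,377),S(320,566),S(633,252),S(101,293),S(234,281),S(336,122),S(460,55),S(415,148),S(545,78)])
md=np.array([D(42,236),D(308,506),D(624,380),D(383,319),D(292,312),D(205,137),D(300,102)])
def res(p):
    A=np.array([[np.cos(p[2]),-np.sin(p[2])],[np.sin(p[2]),np.cos(p[2])]])
    o=[]
    for q,m,k in zip(pts(p),(ms,md),(cs,cd)):
        q=np.array(q); q[:,:2]=q[:,:2]@A.T+p[:2]; o.append(project(q,k)-m)
    return np.vstack(o).ravel()
for yaw in (-.3,.3):
    f=least_squares(res,[.6,0,yaw,0,0,-.05,-.07],loss="soft_l1",f_scale=1.)
    print(f.cost,f.x.round(4)); 
print(res(f.x).reshape(-1,2).round(1).tolist()); np.save("L.npy",f.x)
E
python3 fit.py
```

```text
20.937024001246233 [ 0.5329  0.0649 -0.0125 -0.0009 -0.0036 -0.0609 -0.0775]
20.93702400124623 [ 0.5329  0.0649 -0.0125 -0.0009 -0.0036 -0.0609 -0.0775]
[[-2.8, -0.5], [-1.5, -0.5], [0.6, -0.0], [0.1, 0.5], [-0.3, 0.0], [-0.5, -2.5], [-0.7, -4.2], [0.2, 0.6], [-1.9, -1.7], [-0.2, -2.4], [0.2, -1.7], [2.8, -0.9], [-0.3, -0.6], [0.1, -0.5], [1.8, -3.9], [1.1, -0.8]]
```

```bash
cat >> h.py <<'E'
L=np.load("L.npy")
def W(x,y,z):
    c,s=np.cos(L[2]),np.sin(L[2]); return np.array([L[0]+c*x-s*y,L[1]+s*x+c*y,z])
def ori(yclose,tilt=0.):   # tool y along loader 'y' or 'x'; tilt = lean of the tool's back to loader -x
    a=R.from_euler("z",L[2])*R.from_euler("y",-tilt)
    m=np.diag([-1.,1,-1]) if yclose=="y" else np.array([[0,1.,0],[1,0,0],[0,0,-1]])
    if yclose=="-x": m=np.array([[0,-1.,0],[-1,0,0],[0,0,-1]])
    return (a*R.from_matrix(m)).as_rotvec()
def cap(n,f): 
    im=cams.read_camera(n); cv2.imwrite(f"pics/{f}.png",im); return im
E
python3 - <<'E'
from h import *
for k in ("y","x","-x"): print(k,solver.ik(W(-.03,-.05,.35),ori(k)),solver.ik(W(-.02,.09,.14),ori(k,.1745)))
r.move_ptp(W(-.06,-.06,.36),ori("y"))
k=cams.calibration("wrist"); np.save("wcal1.npy",k,allow_pickle=True)
im=cap("wrist","w1"); cv2.imwrite("pics/w1b.png",cv2.resize(im,(800,600),interpolation=cv2.INTER_CUBIC)); print(k,status.get_obs()["time"],status.get_obs()["tcp_pos"])
E
```

```text
y [-1.91840969e-02 -1.17348814e-01  1.80962892e+00 -4.44089210e-16
  1.44931255e+00 -1.57747971e+00] [ 0.27826082 -0.01330346  2.11657666 -0.06505288  0.87204818 -1.24233042]
x [-1.91840969e-02 -1.17348814e-01  1.80962892e+00 -4.44089210e-16
  1.44931255e+00 -6.68338311e-03] [ 0.27826082 -0.01330346  2.11657666 -0.06505288  0.87204818  0.32846591]
-x None None
{'fov_y': 70.85290960691547, 'cx': 255.7674898113363, 'cy': 190.45933221822688, 'k1': -0.052713014107676676, 'extrinsics': array([[ 1.25208719e-02, -9.55360623e-01, -2.95176740e-01,
         3.96015718e-01],
       [ 9.99921208e-01,  1.16978888e-02,  4.55382441e-03,
         6.31109534e-03],
       [-8.97599868e-04, -2.95210500e-01,  9.55431816e-01,
         5.06603989e-01],
       [ 0.00000000e+00,  0.00000000e+00,  0.00000000e+00,
         1.00000000e+00]])} 2.5417 [0.47227186 0.00621485 0.35978415]
```

View pics/w1b.png

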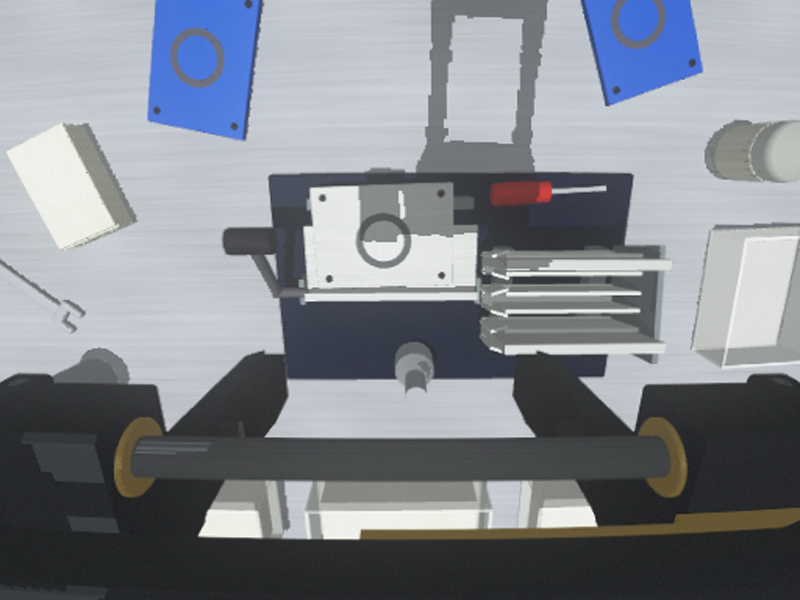

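The wrist picture shows the grip at (249,241) with its rod at the inner end, base corners at (268,174), (632,174), (605,377) and (289,379), the ring at (383,240), and the middle slot at about v 302. I'll add these to the fit.

```bash
cat > fit2.py <<'E'
exec(open("fit.py").read().split("for yaw")[0])
cw=np.load("wcal1.npy",allow_pickle=True).item()
mw=np.array([(268,174),(632,174),(605,377),(289,379),(249,241),(383,240)])*.64
_p=pts
def pts2(p):
    a,b=_p(p); B=lambda i,j:(p[3]+i*.13,p[4]+j*.21,.012)
    return a,b,[B(-1,-1),B(-1,1),B(1,1),B(1,-1),g,a[4]]
def res(p,drop=False):
    A=np.array([[np.cos(p[2]),-np.sin(p[2])],[np.sin(p[2]),np.cos(p[2])]]); o=[]
    for q,m,k,w in zip(pts2(p),(ms,md,mw),(cs,cd,cw),(1,1,1)):
        q=np.array(q); q[:,:2]=q[:,:2]@A.T+p[:2]; o.append(project(q,k)-m)
    return np.vstack(o).ravel()
f=least_squares(res,[.53,.06,0,0,0,-.05,-.07],loss="soft_l1",f_scale=1.)
print(f.cost,f.x.round(4)); print(res(f.x).reshape(-1,2).round(1).tolist()); np.save("L.npy",f.x)
import sys; sys.argv
from importlib import reload
import h
q=lambda y,z,x:project(h.W(x,y,z),cw)[0]/.64
# predicted wall-top (72-ish high) middle slot line, and hinge
print("slot mid top z.105", q(.05,.105,-.012).round(), q(.15,.105,-.012).round())
E
python3 fit2.py
```

```text
24.998123158998908 [ 5.322e-01  6.410e-02 -8.100e-03 -5.000e-04  2.000e-04 -6.100e-02
 -7.730e-02]
[[-2.1, -0.8], [-0.4, -1.3], [0.7, -0.7], [-0.1, 0.7], [-0.6, 0.1], [-1.0, -2.5], [-1.2, -4.2], [-0.1, 0.6], [-2.4, -1.8], [-0.9, -2.6], [-0.1, -2.3], [2.0, -1.6], [0.1, -0.4], [0.1, -0.3], [1.7, -3.7], [0.9, -0.6], [-0.5, -0.0], [1.5, -0.2], [-0.6, 0.5], [-1.9, 0.4], [0.7, 0.3], [0.2, 0.1]]
slot mid top z.105 [510. 298.] [608. 298.]
```

```bash
python3 - <<'E'
from h import *
o=ori("y")
r.move_ptp(W(-.12,-.205,.22),o); gripper_to(0)
r.line_to(W(-.12,-.205,.108),feed=.15)
def st(m): s=status.get_obs(); print(m,s["time"].__round__(2),s["wrist_force"].round(1),s["tcp_pos"].round(4))
st("a"); print(r.line_to(W(-.022,-.205,.130),feed=.08,max_force=60)); st("b")
print(r.line_to(W(.043,-.205,.118),feed=.08,max_force=45)); st("c")
print("target end contact x", W(.0354,-.205,.118))
im=cap("side","s1"); cv2.imwrite("pics/s1b.png",cv2.resize(im[120:280,170:370],None,fx=3.7,fy=3.7,interpolation=cv2.INTER_CUBIC))
E
```

```text
a 5.59 [ 0.  -0.   0.1] [ 0.4112 -0.1402  0.1087]
False
b 7.0 [-3.1  0.3 -0.1] [ 0.5085 -0.1406  0.13  ]
False
c 7.97 [-29.1  -1.4  10.7] [ 0.5639 -0.1408  0.1153]
target end contact x [ 0.56592316 -0.14120303  0.118     ]
```

View pics/s1b.png

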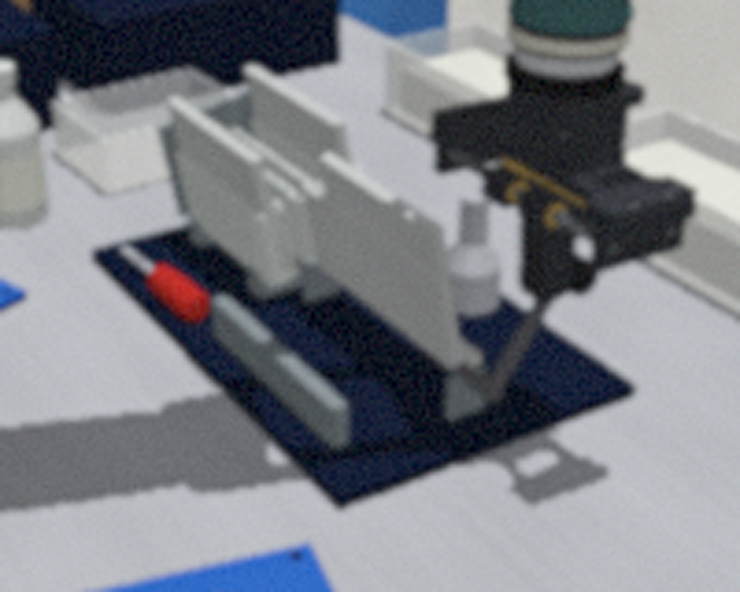

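The side picture shows the tray standing, the lever leaning to +x and the fingers still on the grip at about (560,270). The 29 N stall means the tray is on its stop. I'll back off and look from above.

```bash
python3 - <<'E'
from h import *
r.line_to(W(.02,-.205,.125),feed=.15)
r.line_to(W(.0,-.205,.26),feed=.3)
r.move_ptp(W(-.0,-.06,.34),ori("y"))
k=cams.calibration("wrist"); np.save("wcal2.npy",k,allow_pickle=True)
im=cap("wrist","w2"); cv2.imwrite("pics/w2b.png",cv2.resize(im[60:320,120:460],None,fx=2.3,fy=2.3,interpolation=cv2.INTER_CUBIC))
s,c=np.sin(np.radians(10)),np.cos(np.radians(10))
f=lambda t,y,b:((project(W(-.0111-t*s+b*c,y,.098+t*c+b*s),k)[0]-[120,60])*2.3).round()
for y in (-.152,-.002): print("plate top", y, f(.055,y,0),f(.055,y,.01))
print("tray top edge",f(.02,-.165,0),f(.02,.025,0)); print("home top",f(.055,.035,0),f(.055,.185,.01)); print("grip",((project(W(.0574,-.2,.127),k)[0]-[120,60])*2.3).round())
print(status.get_obs()["time"])
E
```

```text
plate top -0.152 [145. 219.] [146. 237.]
plate top -0.002 [423. 219.] [422. 237.]
tray top edge [140. 219.] [458. 219.]
home top [491. 219.] [756. 239.]
grip [ 89. 337.]
9.6917
```

View pics/w2b.png

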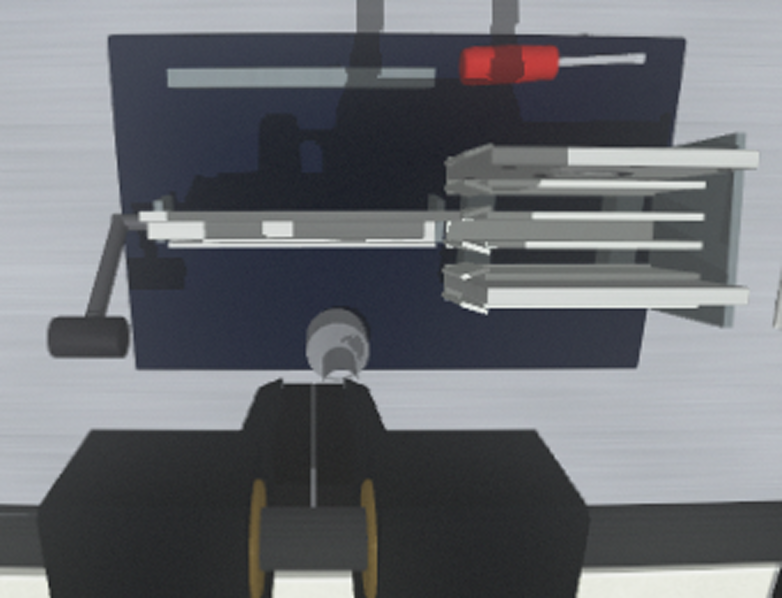

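The overhead picture shows the plate's top edge at v 221–241, u 147–435 on the raised tray. It's in line with the empty middle slot (walls at v 216 and 245), and the grip at (89,337) is where it should be when fully up. I'll grasp the plate and slide it.

```bash
cat >> h.py <<'E'
T=np.radians(10)
def P(t,y,b=.0065): return W(-.0111-t*np.sin(T)+b*np.cos(T),y,.098+t*np.cos(T)+b*np.sin(T))
def st(m): s=status.get_obs(); print(m,round(s["time"],2),s["wrist_force"].round(1),s["tcp_pos"].round(4),s["opening"].round(4),round(s["grip_force"],1))
E
python3 - <<'E'
from h import *
o=ori("x",T)
gripper_to(.05)
r.move_ptp(P(.10,-.105),o); st("above")
print(r.line_to(P(.027,-.105),feed=.1,max_force=10)); st("down")
gripper_to(0); st("grip")
if status.get_obs()["opening"]>.006:
    print(r.line_to(P(.0275,-.105+.192),feed=.08,max_force=22)); st("slid"); print("home tcp",P(.0275,-.105+.187))
im=cap("scene","s2"); cv2.imwrite("pics/s2b.png",cv2.resize(im[130:280,200:370],None,fx=3.8,fy=3.8,interpolation=cv2.INTER_CUBIC))
E
```

```text
Traceback (most recent call last):
  File "h.py", line 20, in st
    def st(m): s=status.get_obs(); print(m,round(s["time"],2),s["wrist_force"].round(1),s["tcp_pos"].round(4),s["opening"].round(4),round(s["grip_force"],1))
                                                                                                              ^^^^^^^^^^^^^^^^^^
AttributeError: 'float' object has no attribute 'round'
```

```bash
sed -i 's/s\["opening"\].round(4)/round(s["opening"],4)/' h.py
python3 - <<'E'
from h import *
st("above")
print(r.line_to(P(.027,-.105),feed=.1,max_force=10)); st("down")
gripper_to(0); st("grip")
if status.get_obs()["opening"]>.006:
    print(r.line_to(P(.0275,-.105+.192),feed=.08,max_force=22)); st("slid"); print("home tcp",P(.0275,-.105+.187))
im=cap("scene","s2"); cv2.imwrite("pics/s2b.png",cv2.resize(im[130:280,200:370],None,fx=3.8,fy=3.8,interpolation=cv2.INTER_CUBIC))
E
```

```text
above 11.85 [ 0.4  0.1 -0.5] [ 0.5098 -0.0407  0.1982] 0.0498 0.0
False
down 12.73 [ 0.5 -0.3 -0.7] [ 0.5224 -0.0409  0.1263] 0.0496 0.0
grip 13.42 [-2.6 -0.3  3.2] [ 0.5216 -0.0409  0.1257] 0.0094 30.0
True
slid 15.74 [-0.5 -2.3  2. ] [0.5225 0.1459 0.1253] 0.0099 30.0
home tcp [0.52336207 0.14614908 0.12621093]
```

View pics/s2b.png

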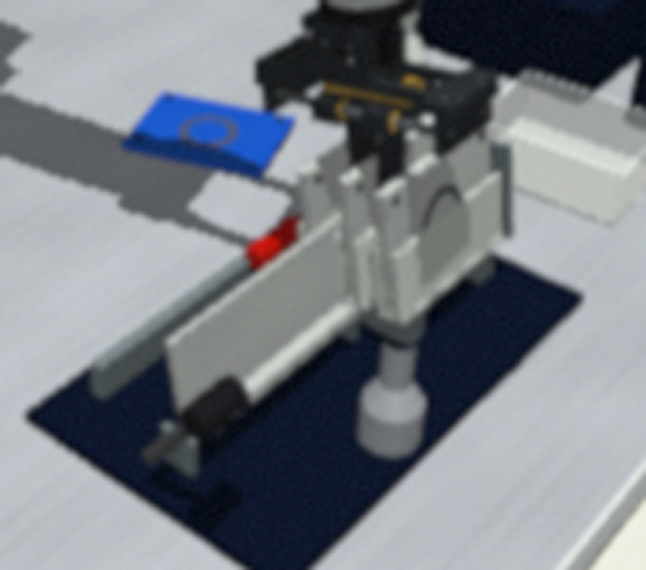

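The scene picture shows the plate in the middle slot with the tray empty. I'll press it home slowly while it's still gripped, release with a narrow opening, then check from above.

```bash
python3 - <<'E'
from h import *
p=status.get_obs()["tcp_pos"]; c=np.array([-np.sin(L[2]),np.cos(L[2]),0])
print(r.line_to(p+.008*c,feed=.02,max_force=18)); st("press")
gripper_to(.022); st("rel")
p=status.get_obs()["tcp_pos"]; up=R.from_euler("z",L[2]).apply([-np.sin(T),0,np.cos(T)])
r.line_to(p+.09*up,feed=.12)
r.move_ptp(W(.0,.04,.34),ori("y"))
k=cams.calibration("wrist")
im=cap("wrist","w3"); cv2.imwrite("pics/w3b.png",cv2.resize(im[60:320,120:460],None,fx=2.3,fy=2.3,interpolation=cv2.INTER_CUBIC))
for y in (.035,.185):
  for x in (-.038,0,.038):
    q=W(-.0111+x-.055*np.sin(T)+.005,y,.153); print(y,x,((project(q,k)[0]-[120,60])*2.3).round())
st("t")
E
```

```text
True
press 16.1 [ 1.4 -3.3  1.3] [0.5222 0.146  0.125 ] 0.0099 30.0
rel 16.48 [ 0.1  0.5 -0. ] [0.5209 0.1458 0.1239] 0.0221 0.0
0.035 -0.038 [305. 155.]
0.035 0 [305. 226.]
0.035 0.038 [305. 294.]
0.185 -0.038 [588. 156.]
0.185 0 [580. 227.]
0.185 0.038 [571. 293.]
t 18.96 [-0.8  0.1  0.4] [0.5322 0.1041 0.3392] 0.022 0.0
```

View pics/w3b.png

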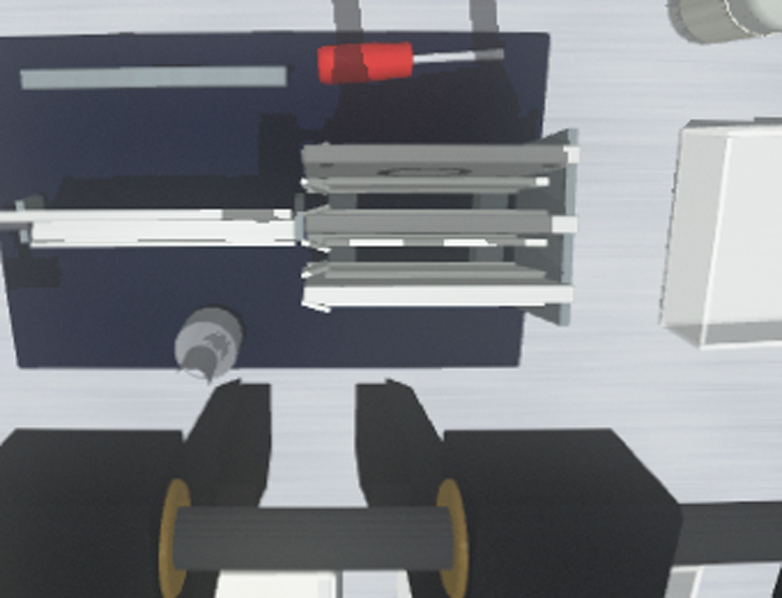

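The overhead picture shows the middle plate at u 302–576, flush with both stored plates (302–578 and 302–573), so it's home. Next I'll swing the lever back.

```bash
python3 - <<'E'
from h import *
o=ori("y")
gripper_to(0)
r.move_ptp(W(.11,-.205,.24),o); r.line_to(W(.11,-.205,.118),feed=.2); st("a")
print(r.line_to(W(.022,-.205,.130),feed=.08,max_force=60)); st("b")
print(r.line_to(W(-.058,-.205,.105),feed=.08,max_force=45)); st("c"); print("contact expected",W(-.0487,-.205,.105))
r.line_to(W(-.035,-.205,.112),feed=.15); r.line_to(W(.0,-.205,.26),feed=.3); r.move_ptp(W(-.02,-.02,.36),o)
k=cams.calibration("wrist"); print("grip flat",project(W(-.0707,-.2,.1157),k)[0]/.64)
im=cap("wrist","w4"); cv2.imwrite("pics/w4b.png",cv2.resize(im,(800,600),interpolation=cv2.INTER_CUBIC)); st("e")
E
```

```text
a 21.3 [ 0.  -0.4 -0.7] [ 0.6416 -0.1414  0.1195] 0.0001 0.0
False
b 22.56 [ 0.7 -0.2  0.2] [ 0.5522 -0.1409  0.1296] 0.0004 0.0
False
c 23.76 [21.   7.5  1.1] [ 0.4818 -0.1406  0.1095] 0.0003 10.2
contact expected [ 0.48182589 -0.14052568  0.105     ]
grip flat [205.08996319 200.12420857]
e 25.62 [-0.  -0.7  0.5] [0.5114 0.0432 0.3577] 0.0008 0.0
```

View pics/w4b.png

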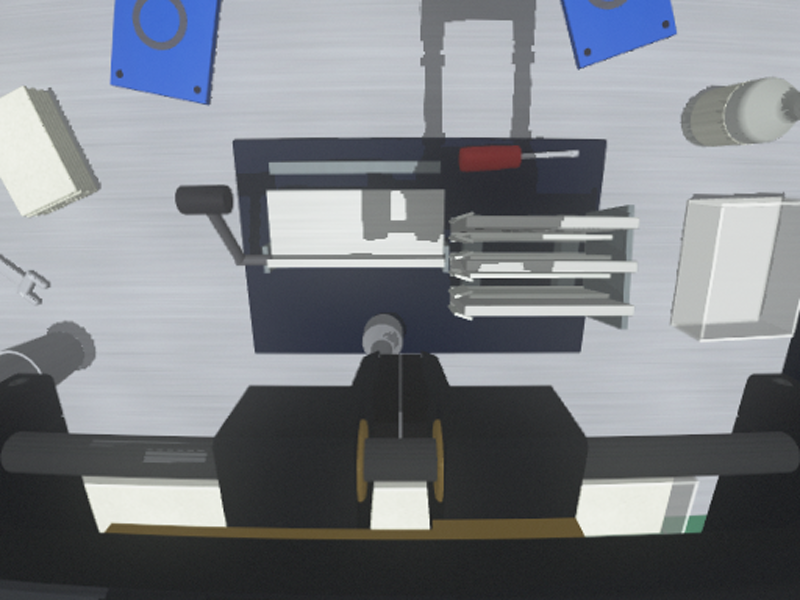

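The picture shows the grip at (204,199) against the predicted flat position (205,200). The tray is flat and empty, and everything else is where it was. As a cheap final check, I'll press lightly on the tray's free edge, then hand in.

```bash
python3 - <<'E'
from h import *
o=ori("x")
r.move_ptp(W(-.055,-.09,.16),o)
r.line_to(W(-.055,-.09,.065),feed=.15)
print(r.line_to(W(-.055,-.09,.030),feed=.025,max_force=20)); st("press")
r.line_to(W(-.055,-.09,.30),feed=.25); r.wait(.5); st("end")
workorder.job_done()
E
```

```text
True
press 28.54 [-1.9  0.6  6.9] [ 0.4765 -0.0255  0.0454] 0.0003 3.4
end 30.21 [ 0.1 -0.6 -1.1] [ 0.4764 -0.0255  0.2998] 0.0004 0.0
the job is handed in; nothing more can be done
```

The plate is fully home in the middle slot, the tray is back down flat, and nothing else was moved; I handed the job in at about 30 s of the 58 s allowed.

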